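# Click the bench timer's dial to the long mark and store it

## Task

Set the bench timer: with a fingertip laid on the big knurled dial, turn it clockwise (seen from above) by friction, without gripping or forcing it, until it clicks into the notch where its white pointer stands at the long white mark, and take the finger off. Then press the large round key right down and release it to store the setting. Do not press the small key or press the large one before the dial is set, do not lift, tip or shove the timer, and leave the things lying around it where they are.

Things in the scene. Friction and masses are not known exactly. Their poses are not given: they have to be found in the camera images.
- timer: bench timer, a flat grey case 170 mm deep (x) by 260 mm wide (y) by 58 mm high, about 2.5 kg, loose on rubber feet; origin under its centre, z up, the front (blank display) faces -x. On top: the black dial 55 mm to +y of the centre, two grey keys 75 mm to -y, the large one nearer the front, the small one nearer the back
- dial_top (a point): centre of the dial's flat top, 82 mm above the bench, on its upright axis. The dial is a black disc 96 mm wide (too wide to grip), 22 mm thick, rim knurled, top rubber-faced: a fingertip pressed down on it with 5 to 20 N some 30 mm from the axis and moved round the axis in an arc takes it along
- pointer_tip (a point): outer end of the white radial pointer line (30 x 6 mm) on the dial's top, 45 mm from the axis; turns with the dial. At dial angle q it lies in the direction 4.34 - q rad, anticlockwise from the timer's +x axis (at 1.2 straight to the front)
- dial (a joint): angle of the dial, rad, growing clockwise seen from above. It clicks into notches at 0, 0.6, 1.2, 1.8 (stops at -0.2, 2.0; about 0.06 N m from one to the next) and, let go, snaps to the nearest. White marks on the case show the notches: 6 mm long at 0, 0.6 and 1.8, 22 mm long at 1.2, the setting wanted. It starts at 0 or 0.6
- set_key_top (a point): centre of the top face of the large round key, 30 mm in diameter, in a black collar, 80 mm above the bench; pressed straight down
- set_key (a joint): travel of the large key, m: 0 up, 0.006 right down (4 N); it springs back. It counts as pressed beyond 0.004
- clear_key_top (a point): centre of the top face of the small round key, 16 mm in diameter, 79 mm above the bench, which is not to be pressed
- clear_key (a joint): travel of the small key, m: 0 up, 0.005 right down (4 N)
- tape_roll: brown roll of packing tape, 108 mm across and 48 mm high, lying flat beside the timer; origin under its centre
- nut_driver: nut driver, 196 mm long, 29 mm high, lying at the timer's right; origin under its middle, y along it
- marker_black: black marker pen, 136 mm long, 15 mm high, lying in front of the timer; origin under its middle, y along it
- caliper: steel caliper 229 mm long, 9 mm high, lying at the far left; origin under its middle
- marker_red: black marker pen with one red band, 136 mm long, 15 mm high, lying at the left; origin under its middle
- box_cutter: grey box cutter, 156 mm long, 23 mm high, lying at the far right; origin under its middle

How it is judged:
By the outcome, as a careful person would: the job done as asked, in the order asked, and still so for the second after the job is handed in, with the robot touching nothing.
It also fails if it takes over 45 s, if anything falls off the work surface, if the arm or the gripper's body presses on something with over 40 N, if the wrist force passes 120 N, or if a joint passes its speed limit or range.

## Robot

A 6-joint arm with a two-finger parallel gripper is mounted at the origin on a cart in front of the work surface, level with it; the furniture and walls round the work are solid. World frame = base frame: x ahead of the robot, y to its left, z up, the work surface at z = 0. Lengths are in m, angles in rad, forces in N, time in s.
With the tool pointing down it reaches from about 0.325 to 1 m from the base axis. Payload 5.1 kg.
Tool frame: the origin (TCP) lies at the very end of the fingers, on their centre line; the grasp point (between the pads) lies 19 mm behind it; z points along the fingers, y is the line along which they close (so a half turn about z gives the same grasp; the last joint's range is limited). The gripper opens to 85 mm and grips with 20 to 120 N. Pads are 22 mm wide; open, the fingers measure 114 mm over their backs; the gripper's body (76 mm by 85 mm) begins 54 mm behind the grasp point. The pads swing forward as they close: fully open they stand 13 mm farther back than shut.
Start: joints at [1.105, 0.124, 1.65, -0, 1.367, -0.083], TCP at [0.243, 0.603, 0.231] pointing down, gripper open.
Joint ranges: [-2.61, 2.61], [-1.02, 2.33], [0.03, 2.71], [-1.35, 4.49], [0.32, 2.68], [-2.91, 2.91]. Speed limits (rad/s): [2.57, 2.57, 3.14, 3.14, 3.14, 3.14].

## Interface

Orientations are given as a rotation vector (axis times angle).
In Python, from cell import arm gives the robot as it stands.
- The arm moves only by the tool step_arm, never from a script. Its argument "commands" is a list of rows, each a list of 3 entries, a list of its own where there are three numbers: the finger opening in m, from 0 to 0.0854, then the shift along the tool's x, y, z in m, then the turn, a rotation vector about the tool's x, y, z in degrees. In form: [[jaw, [tx, ty, tz], [ax, ay, az]], ...]. A call has 1 to 20 rows; each row is the pose to reach, as a shift and turn from the pose commanded when the call began, along the tool's axes at that moment; what a row does not reach only later rows make up. A row lasts 1/10 s, in which the tool goes at most 50 mm and 8.59 degrees, less where a joint would pass 70% of its speed; a pose out of reach is approached as far as the arm can. A call with a gripper value outside its range is refused whole. The fingers move at their own pace and stop on an object; "newtons" is the grip in N (left out, the last holds). Time passes only in rows, so rows that repeat a pose let the fingers close. It gives the time, the measured TCP pose, the force, the opening and the grip force at its end, in the units of the state.
- arm.observe(): the state, without advancing time (a new reading comes with each control period).
- arm.grab_frame(name): name is "side" or "top"; returns the picture (420x560x3 uint8, red, green, blue); there is no depth.
- arm.camera_params(name): a dict with "K" (3x3 intrinsics, pixels), "D" ([k1, k2, p1, p2, k3] as OpenCV has them; the pictures are not rectified), "T" (4x4, takes a point from camera to world coordinates). Camera axes: x right, y down, z forward; pixel columns grow to the right and rows downward; lengths in m; the calibration is good to about 2 mm. A picture is of the moment at which its call begins. camera_params takes no time and is no camera call.
- arm.close_job(): hands the job in; it is judged then, once.
The state is a dict: "t": time; "joints": joint angles; "joint_velocities": joint speeds; "joint_torque": joint torques, N m; "tcp_pos": TCP position; "ee_rot": TCP orientation; "force": force on the tool from outside, world axes, zero at the start; "ft_torque": the same for the moment, N m; "grip_width": opening from 0.0 (shut) to 1.0 (fully open); "grasp_force": force on a finger pad.
Only numpy, scipy, OpenCV 4.12 (cv2) and the standard library are available. Lean on these libraries where they do the work, as an engineer would, in place of code of your own. Each camera call takes 0.05 s, during which the arm holds its last target. There are 200 camera calls.

## Working session

There is one attempt and no reset: what is moved stays moved. The work goes in short steps, Python scripts to look and compute and a tool call to move; the robot and the scene stay as the last step left them, time stands still between calls to the robot, and variables do not carry over. Pictures are saved under pics/ and viewed, at most 10 in all, crops included, and the job is handed in when it is done.

Besides the shell and the picture viewer there is one more tool, called after "Emit:" as a command line: name --argument value ..., lists and objects as JSON in quotes. step_arm: Moves the arm, as the interface text tells. Its arguments: {"type":"object","properties":{"commands":{"type":"array"},"newtons":{"type":"number"}},"required":["commands"]}

```bash
mkdir -p pics
python3 - <<'E'
from cell import arm
import cv2
for n in("top","side"):
    cv2.imwrite(f"pics/{n}0.png",arm.grab_frame(n)[:,:,::-1])
    p=arm.camera_params(n);print(n,p["K"],p["D"],p["T"])
s=arm.observe();print(s["t"],s["tcp_pos"],s["ee_rot"],s["force"])
E
```

```text
top [[449.62430906   0.         279.70174205]
 [  0.         449.62430906 207.26027734]
 [  0.           0.           1.        ]] [0.032863 0.       0.       0.       0.      ] [[-8.33775883e-03 -9.93078187e-01  1.17158851e-01  2.92904791e-01]
 [-9.99963954e-01  8.46825013e-03  6.16054190e-04 -9.22188831e-03]
 [-1.60392043e-03 -1.17149491e-01 -9.93112997e-01  1.78730905e+00]
 [ 0.00000000e+00  0.00000000e+00  0.00000000e+00  1.00000000e+00]]
side [[449.39602328   0.         277.32882984]
 [  0.         449.39602328 207.55965459]
 [  0.           0.           1.        ]] [-0.02465218  0.          0.          0.          0.        ] [[ 0.95603073 -0.12220671  0.26659099  0.06910451]
 [-0.29286401 -0.35023053  0.88970177 -1.49943892]
 [-0.01535923 -0.92865715 -0.3706211   0.70857647]
 [ 0.          0.          0.          1.        ]]
0.1 [0.24255042 0.60245557 0.23018646] [-5.97473940e-01 -3.08375971e+00  2.83674014e-03] [0.43026473 0.49752928 0.18306619]
```

View pics/top0.png

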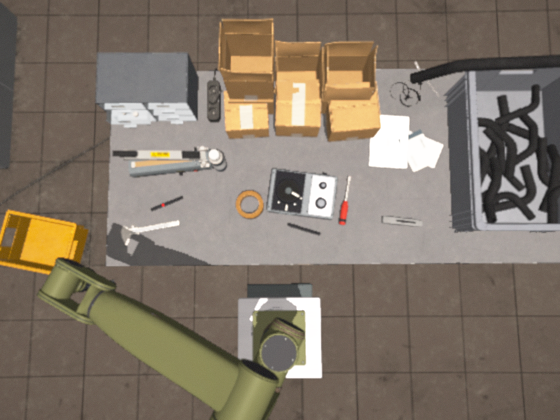

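View pics/side0.png

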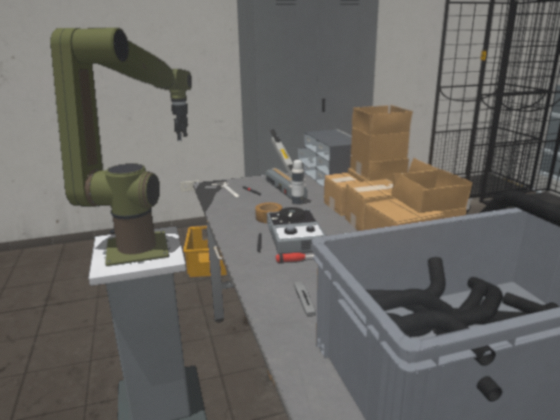

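Top view: the timer is near (304,193), with the dial on its left at about (290,190) and the keys on its right at about (321,190). The tape is left at (250,204). Next I'll enlarge the timer.

Run:
```python
import cv2
a=cv2.imread("pics/top0.png")[160:226,260:350]
cv2.imwrite("pics/c1.png",cv2.resize(a,None,fx=8,fy=8,interpolation=cv2.INTER_CUBIC))
```

```text
(no output)
```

View pics/c1.png

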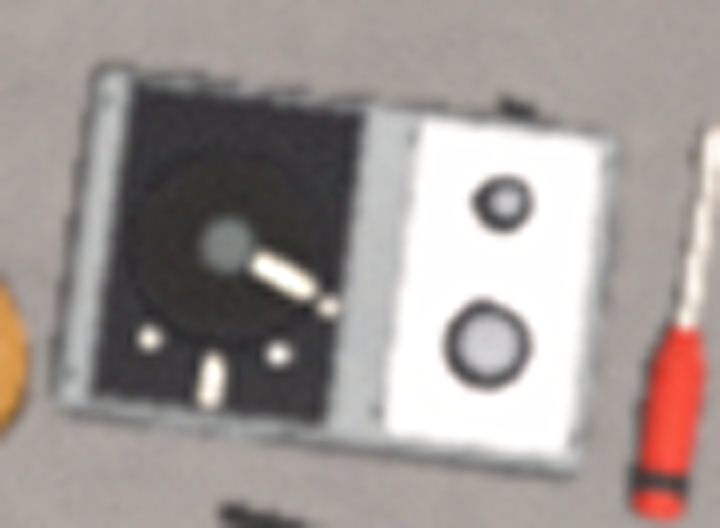

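The crop shows the dial hub at (227,245), the pointer on the first short mark (330,305), so q=0 and a 1.2 rad turn is needed. The long mark is at (210,380), the large key at (488,343) and the small key at (503,203).

```bash
cat > h.py <<'E'
import numpy as np,cv2
from cell import arm
def ray(n,uv,z):
    p=arm.camera_params(n);K,D,T=[np.array(p[k]) for k in"KDT"]
    x=cv2.undistortPoints(np.array([[uv]],float),K,D)[0,0]
    d=T[:3,:3]@[x[0],x[1],1];o=T[:3,3];return (o+d*(z-o[2])/d[2])
def proj(n,P):
    p=arm.camera_params(n);K,D,T=[np.array(p[k]) for k in"KDT"];W=np.linalg.inv(T)
    return cv2.projectPoints(np.array([P],float),cv2.Rodrigues(W[:3,:3])[0],W[:3,3],K,D)[0][0,0]
E
python3 - <<'E'
from h import *
c=lambda u,v:((u+.5)/8-.5+260,(v+.5)/8-.5+160)
# refine by blobs in the upsampled crop: keys' black collars / hub
g=cv2.imread("pics/c1.png");hsv=cv2.cvtColor(g,cv2.COLOR_BGR2HSV)
def cen(m,x0,x1,y0,y1):
    k=np.zeros(m.shape,np.uint8);k[y0:y1,x0:x1]=1;ys,xs=np.nonzero(m&(k>0));return xs.mean(),ys.mean(),len(xs)
V=hsv[...,2]
h=cen(V>75,190,248,205,285);b=cen(V<150,430,550,285,405);s=cen(V<150,460,550,160,245);m=cen(V>150,190,235,345,412)
print(h,b,s,m)
H=ray("top",c(*h[:2]),.082);B=ray("top",c(*b[:2]),.078);S=ray("top",c(*s[:2]),.078);M=ray("top",c(*m[:2]),.058)
print(H,B,S,M)
print("HB",np.linalg.norm((H-B)[:2]),"BS",np.linalg.norm((B-S)[:2]),"HM",np.linalg.norm((H-M)[:2]))
print("yaw",[float(np.degrees(a)) for a in (np.arctan2(*(H-M)[1::-1]),np.arctan2(*(S-B)[1::-1]))])
for P in(H,B,S):print(proj("side",P))
a=cv2.imread("pics/side0.png")[195:255,255:335]
for P,col in((H,(0,0,255)),(B,(0,255,0)),(S,(255,0,0))):
    pass
a=cv2.resize(a,None,fx=8,fy=8,interpolation=cv2.INTER_CUBIC)
for P in(H,B,S):
    u=(proj("side",P)-[255,195]+.5)*8-.5;cv2.drawMarker(a,tuple(int(x) for x in u),(0,0,255),0,14,1)
cv2.imwrite("pics/s1.png",a)
s=arm.observe();print(cv2.Rodrigues(np.array(s["ee_rot"]))[0])
E
```

```text
(np.float64(225.2413649604661), np.float64(245.5384935497295), 2403) (np.float64(483.7642195767196), np.float64(346.343253968254), 3024) (np.float64(500.661133371494), np.float64(204.66170578133944), 1747) (np.float64(211.32238547968885), np.float64(382.4312878133103), 1157)
[ 0.55950017 -0.03945832  0.082     ] [ 0.5102276 -0.1628009  0.078    ] [ 0.57885423 -0.17220576  0.078     ] [ 0.49629257 -0.03244933  0.058     ]
HB 0.13282010019286122 BS 0.06926807676095906 HM 0.06359501750064722
yaw [-6.327586519792299, -7.803428851576861]
[291.08731339 210.43006935]
[288.98498321 226.09718044]
[308.72133904 224.50078737]
[[-9.27639264e-01  3.73476538e-01 -8.19734960e-04]
 [ 3.73477414e-01  9.27637750e-01 -1.68096918e-03]
 [ 1.32614544e-04 -1.86548551e-03 -9.99998251e-01]]
```

View pics/s1.png

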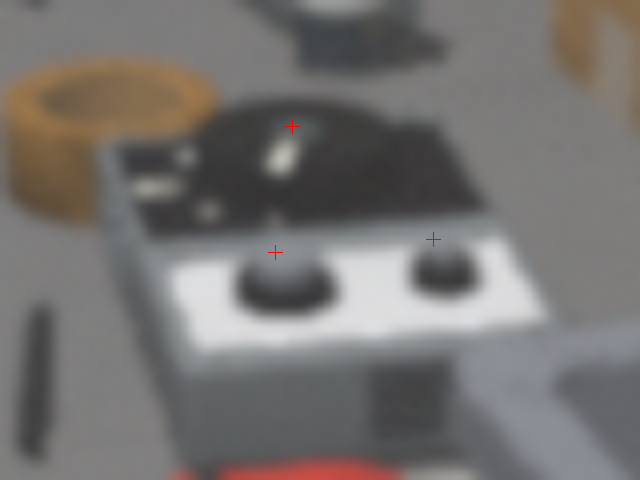

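The side view agrees to within about 6 mm: the projected hub and keys fall 1–2 px up and left of the real ones. I'll close the fingers, hover over the dial's left side and compare from near.

Emit:
step_arm --commands '[[0,[-0.525,-0.448,0],[0,0,0]],[0,[-0.525,-0.448,0],[0,0,0]],[0,[-0.525,-0.448,0],[0,0,0]],[0,[-0.525,-0.448,0],[0,0,0]],[0,[-0.525,-0.448,0],[0,0,0]],[0,[-0.525,-0.448,0],[0,0,0]],[0,[-0.525,-0.448,0],[0,0,0]],[0,[-0.525,-0.448,0],[0,0,0]],[0,[-0.525,-0.448,0],[0,0,0]],[0,[-0.525,-0.448,0],[0,0,0]],[0,[-0.525,-0.448,0],[0,0,0]],[0,[-0.525,-0.448,0],[0,0,0]],[0,[-0.525,-0.448,0],[0,0,0]],[0,[-0.525,-0.448,0],[0,0,0]],[0,[-0.525,-0.448,0.03],[0,0,0]],[0,[-0.525,-0.448,0.06],[0,0,0]],[0,[-0.525,-0.448,0.1],[0,0,0]],[0,[-0.525,-0.448,0.1],[0,0,0]],[0,[-0.525,-0.448,0.1],[0,0,0]]]'

```text
t: 2.0
tcp_pos: [0.5618, -0.0086, 0.1308]
ee_rot: [-0.597, -3.082, 0.0]
force: [1.1, -0.2, 0.6]
grip_width: -0.003
grasp_force: 0.0
```

Run:
```python
from h import *
a=arm.grab_frame("side")[:,:,::-1].copy();cv2.imwrite("pics/side1.png",a)
s=arm.observe();print(s["t"],s["tcp_pos"],s["ee_rot"],s["joints"],s["force"],s["grip_width"])
u=proj("side",s["tcp_pos"]);print(u)
b=cv2.resize(a[175:250,250:340],None,fx=8,fy=8,interpolation=cv2.INTER_CUBIC)
u=(u-[250,175]+.5)*8-.5;cv2.drawMarker(b,tuple(int(x) for x in u),(0,0,255),0,14,1)
cv2.imwrite("pics/s2.png",b)
```

```text
2.05 [ 0.56316463 -0.00871946  0.13271632] [5.97034116e-01 3.08290958e+00 1.54016496e-04] [-1.10783524e-01  1.52831663e-02  1.93649671e+00 -1.63621018e-05
  1.18840487e+00 -1.29899102e+00] [ 0.57863157 -0.62555476  0.62168341] -0.0007869160926490623
[289.32081733 194.73610337]
```

View pics/s2.png

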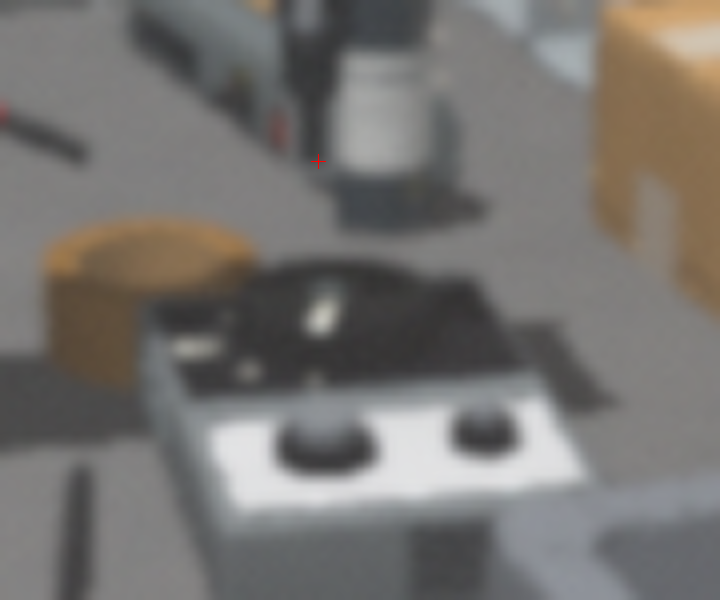

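The finger projects onto its own image to within 1 px, and the dial disc is centred on my hub estimate. So the dial is at about (0.560, -0.039) and the tip is about 31 mm left of the axis. Descending.

Emit:
step_arm --commands '[[0,[0,0,0.02],[0,0,0]],[0,[0,0,0.035],[0,0,0]],[0,[0,0,0.042],[0,0,0]],[0,[0,0,0.045],[0,0,0]],[0,[0,0,0.047],[0,0,0]],[0,[0,0,0.047],[0,0,0]],[0,[0,0,0.047],[0,0,0]]]'

```text
t: 2.75
tcp_pos: [0.5629, -0.0088, 0.085]
ee_rot: [0.597, 3.083, 0.0]
force: [0.5, 0.5, 0.8]
grip_width: -0.001
grasp_force: 0.0
```

Emit:
step_arm --commands '[[0,[0,0,0.001],[0,0,0]],[0,[0,0,0.001],[0,0,0]],[0,[0,0,0.001],[0,0,0]]]'

```text
t: 3.05
tcp_pos: [0.5625, -0.0087, 0.0834]
ee_rot: [0.598, 3.084, -0.0]
force: [-0.1, 0.0, -0.5]
grip_width: 0.001
grasp_force: 0.0
```

Emit:
step_arm --commands '[[0,[0,0,0.001],[0,0,0]],[0,[0,0,0.001],[0,0,0]],[0,[0,0,0.001],[0,0,0]]]'

```text
t: 3.35
tcp_pos: [0.5624, -0.0087, 0.0822]
ee_rot: [-0.598, -3.084, 0.0]
force: [0.2, -0.4, -1.2]
grip_width: -0.0
grasp_force: 0.0
```

Emit:
step_arm --commands '[[0,[0,0,0.001],[0,0,0]],[0,[0,0,0.001],[0,0,0]],[0,[0,0,0.001],[0,0,0]]]'

```text
t: 3.65
tcp_pos: [0.563, -0.0087, 0.082]
ee_rot: [0.597, 3.083, 0.0]
force: [-1.9, 0.4, 4.4]
grip_width: 0.0
grasp_force: 2.2
```

Emit:
step_arm --commands '[[0,[0,0,0.001],[0,0,0]],[0,[0,0,0.001],[0,0,0]],[0,[0,0,0.001],[0,0,0]]]'

```text
t: 3.95
tcp_pos: [0.5635, -0.0088, 0.082]
ee_rot: [0.597, 3.082, 0.0]
force: [-2.3, 1.1, 8.7]
grip_width: 0.0
grasp_force: 4.1
```

Contact at z = 0.082 with about 9 N. Now the arc: 72° clockwise about the axis, with the tool turning along.

Emit:
step_arm --commands '[[0,[-0.0026,0.0007,0.0005],[0,0,5]],[0,[-0.0053,0.0011,0.0005],[0,0,10]],[0,[-0.008,0.0013,0.0005],[0,0,15]],[0,[-0.0107,0.0013,0.0005],[0,0,20]],[0,[-0.0133,0.001,0.0005],[0,0,25]],[0,[-0.016,0.0005,0.0005],[0,0,30]],[0,[-0.0186,-0.0002,0.0005],[0,0,35]],[0,[-0.0211,-0.0012,0.0005],[0,0,40]],[0,[-0.0235,-0.0024,0.0005],[0,0,45]],[0,[-0.0259,-0.0038,0.0005],[0,0,50]],[0,[-0.028,-0.0053,0.0005],[0,0,55]],[0,[-0.0301,-0.0071,0.0005],[0,0,60]],[0,[-0.032,-0.009,0.0005],[0,0,65]],[0,[-0.0337,-0.0111,0.0005],[0,0,70]],[0,[-0.0343,-0.012,0.0005],[0,0,72]],[0,[-0.0343,-0.012,0.0005],[0,0,72]],[0,[-0.0343,-0.012,0.0005],[0,0,72]]]'

```text
t: 5.65
tcp_pos: [0.5918, -0.0326, 0.082]
ee_rot: [2.294, 2.142, 0.005]
force: [0.0, 0.2, 8.1]
grip_width: -0.002
grasp_force: 3.8
```

Run:
```python
from h import *
o=[]
for n,(u,v) in(("side",(255,190)),("top",(260,160))):
    a=arm.grab_frame(n)[:,:,::-1]
    o.append(cv2.resize(a[v:v+66,u:u+90],None,fx=4,fy=4,interpolation=cv2.INTER_CUBIC))
cv2.imwrite("pics/m1.png",np.hstack(o))
s=arm.observe();print(s["tcp_pos"],s["ee_rot"],s["force"])
R=cv2.Rodrigues(np.array(s["ee_rot"]))[0];print(R)
```

```text
[ 0.5917591  -0.03262253  0.08196987] [2.29405214 2.14170668 0.00532884] [0.42202341 1.33180748 8.04113176]
[[ 6.86080439e-02  9.97632833e-01  4.65482654e-03]
 [ 9.97643644e-01 -6.86087421e-02 -9.70550369e-06]
 [ 3.09679265e-04  4.64452399e-03 -9.99989166e-01]]
```

View pics/m1.png

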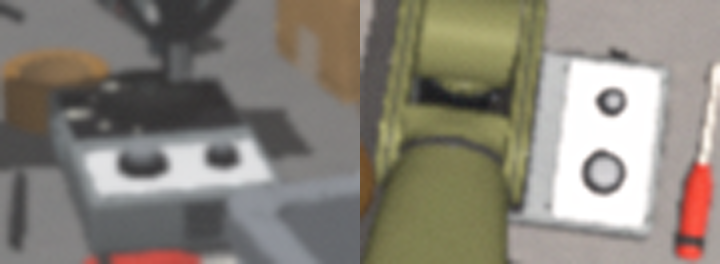

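The side view shows the pointer now in line with the long mark, at (90,98). I'll lift off and hover over the large key, which also clears the top view of the dial.

Emit:
step_arm --commands '[[0,[0,0,-0.01],[0,0,0]],[0,[0,0,-0.03],[0,0,0]],[0,[0,0,-0.05],[0,0,0]],[0,[-0.04,-0.02,-0.05],[0,0,0]],[0,[-0.08,-0.04,-0.05],[0,0,0]],[0,[-0.12,-0.06,-0.05],[0,0,0]],[0,[-0.137,-0.071,-0.05],[0,0,0]],[0,[-0.137,-0.071,-0.035],[0,0,0]],[0,[-0.137,-0.071,-0.025],[0,0,0]],[0,[-0.137,-0.071,-0.025],[0,0,0]],[0,[-0.137,-0.071,-0.025],[0,0,0]]]'

```text
t: 6.85
tcp_pos: [0.5095, -0.1634, 0.1038]
ee_rot: [-2.293, -2.144, 0.001]
force: [0.3, 0.2, 0.5]
grip_width: 0.005
grasp_force: 0.0
```

Run:
```python
from h import *
s=arm.observe();p=np.array(s["tcp_pos"]);print(s["t"],p,s["force"])
o=[]
for n,(u,v) in(("side",(260,190)),("top",(260,160))):
    a=arm.grab_frame(n)[:,:,::-1]
    b=cv2.resize(a[v:v+66,u:u+66],None,fx=6,fy=6,interpolation=cv2.INTER_CUBIC)
    if n=="side":
      for P in(p,[p[0],p[1],.08]):
        q=(proj(n,P)-[u,v]+.5)*6-.5;cv2.drawMarker(b,tuple(int(x) for x in q),(0,0,255),0,10,1)
    o.append(b)
cv2.imwrite("pics/m2.png",np.hstack(o))
```

```text
6.85 [ 0.50952238 -0.16335133  0.10378019] [0.30157296 0.22116145 0.51303102]
```

View pics/m2.png

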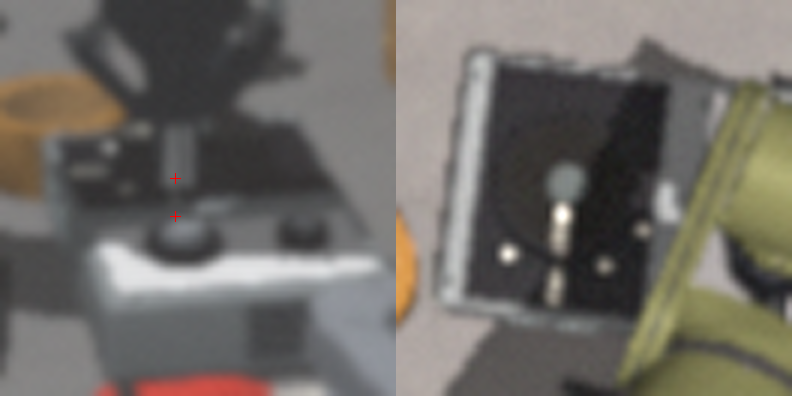

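The dial is in its notch: the top view shows the pointer at (562,235) in line with the long mark at (555,285), and the hub is unmoved. The fingertip stands over the large key, with the key centre about 2 mm further in +x. Pressing it.

Emit:
step_arm --commands '[[0,[0,0.002,0.01],[0,0,0]],[0,[0,0.002,0.018],[0,0,0]],[0,[0,0.002,0.022],[0,0,0]],[0,[0,0.002,0.025],[0,0,0]],[0,[0,0.002,0.028],[0,0,0]],[0,[0,0.002,0.03],[0,0,0]],[0,[0,0.002,0.03],[0,0,0]],[0,[0,0.002,0.03],[0,0,0]]]'

```text
t: 7.75
tcp_pos: [0.5116, -0.1646, 0.0752]
ee_rot: [2.296, 2.144, 0.0]
force: [-3.0, 0.8, 3.4]
grip_width: -0.001
grasp_force: 1.6
```

Emit:
step_arm --commands '[[0,[0,0,0.001],[0,0,0]],[0,[0,0,0.0015],[0,0,0]],[0,[0,0,0.0015],[0,0,0]],[0,[0,0,0.0015],[0,0,0]]]'

```text
t: 8.15
tcp_pos: [0.5118, -0.1648, 0.074]
ee_rot: [2.296, 2.144, 0.0]
force: [-2.3, 1.8, 7.0]
grip_width: 0.002
grasp_force: 2.9
```

The key is right down: z = 0.074, i.e. 6 mm below 0.080, with 7 N. Releasing and clearing.

Emit:
step_arm --commands '[[0,[0,0,-0.003],[0,0,0]],[0,[0,0,-0.012],[0,0,0]],[0,[0,0,-0.04],[0,0,0]],[0,[0,0,-0.08],[0,0,0]],[0,[0,0,-0.12],[0,0,0]],[0,[-0.05,0,-0.15],[0,0,0]],[0,[-0.1,0,-0.15],[0,0,0]],[0,[-0.15,0,-0.15],[0,0,0]],[0,[-0.15,0,-0.15],[0,0,0]],[0,[-0.15,0,-0.15],[0,0,0]]]'

```text
t: 9.15
tcp_pos: [0.5009, -0.3155, 0.2232]
ee_rot: [-2.299, -2.141, -0.0]
force: [-0.7, 0.3, -1.0]
grip_width: -0.004
grasp_force: 0.0
```

Run:
```python
from h import *
s=arm.observe();print(s["t"],s["tcp_pos"],s["force"])
o=[]
for n,(u,v) in(("side",(255,190)),("top",(260,160))):
    a=arm.grab_frame(n)[:,:,::-1]
    o.append(cv2.resize(a[v:v+80,u:u+90],None,fx=4,fy=4,interpolation=cv2.INTER_CUBIC))
cv2.imwrite("pics/m3.png",np.hstack(o))
```

```text
9.15 [ 0.50090889 -0.31553213  0.22317096] [-0.66509922  0.28704676 -0.95200119]
```

View pics/m3.png

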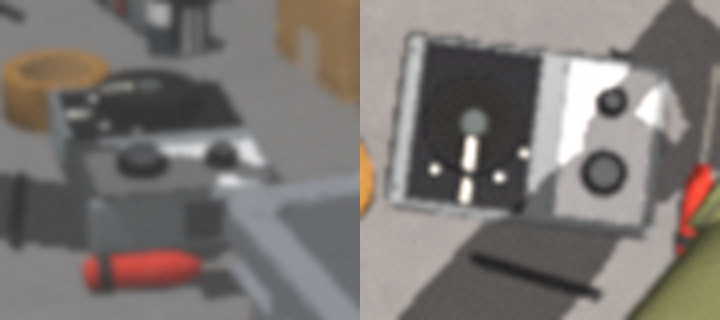

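The top view shows the pointer at (470,155) in line with the long mark at (466,190). Both keys are up and nothing around the timer has moved. Handing in.

```bash
python3 -c "
from cell import arm
print(arm.close_job())"
```

```text
the job is handed in; nothing more can be done
None
```

I turned the dial by fingertip friction into the notch at the long white mark, then pressed the large key right down and released it; the final pictures show the pointer on the mark and nothing around the timer moved, and the job is handed in.

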